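# Charge the bench polisher and hold its recessed run button

## Task

Charge the bench polisher: lift the flared cup, pour all six steel balls into the polisher's bowl and stand the empty cup upright on the bench again. Then draw the pin punch from its stand, reach its thin pin down through the hole in the control block and push the recessed run button all the way in. It runs only while held, so finish holding the button down with the punch still in the gripper; leave the other things on the bench where they are.

Things in the scene. Friction and masses are not known exactly. Their poses are not given: they have to be found in the camera images.
- polisher: Bench polisher, fixed to the bench: grey housing 150 x 260 mm (own x, y), 45 mm high, that carries an open round bowl at its +y end and a black control block at its -y end. Origin at the centre of its underside; own z up, own x points roughly away from the robot.
- bowl_floor (a point): Centre of the bowl's inner floor, 50 mm above the bench. Inside radius 47 mm at the floor, 59 mm at the rim.
- bowl_mouth (a point): Centre of the bowl's mouth, at rim height, 115 mm above the bench and 65 mm over the inner floor. Outside radius at the rim 64 mm.
- button_hole (a point): Centre of the mouth of the vertical round hole, 14 mm wide, in the top of the black control block (60 x 60 mm, top 75 mm above the bench). The run button's flat top lies 14 mm below this point. 143 mm from the bowl's axis.
- run_button (a joint): Recessed steel run button (12 mm across) at the bottom of the hole; value 0 when out, grows as it is pressed straight down, 0.006 m when fully in. A spring pushes it out: about 2 N to start, about 6 N fully in, and it comes out again when let go.
- cup: Flared steel cup, loose, 0.12 kg, 26 mm high, outside radius 30 mm at the foot and 56 mm at the rim, wall 3 mm (the wall slopes at 45 degrees, so balls begin to run out at a tilt of about 45 degrees; 65 to 70 empties it). Origin at the centre of its underside, z up. On its own +x side an upright wooden grip stands beside the rim; pour over the opposite rim (own -x), whose lip is at (-0.056, 0, 0.026) m in the cup's frame.
- cup_grip (a point): Point to hold on the cup's upright wooden grip: 16 mm (own x) by 14 mm (own y), standing from 22 to 80 mm above the cup's underside, centre line 76 mm from the cup's axis along its own +x; this point is on that centre line, 62 mm above the underside, 18 mm below the grip's top. A tongue 4 mm thick joins it to the rim.
- stand: Wooden block 60 x 60 x 50 mm, fixed to the bench, with an upright hole 9 mm wide in the middle in which the pin punch stands. Origin at the centre of its underside.
- pin_punch: Steel pin punch, loose, 0.06 kg, standing upright in the stand: a round grip 13 mm thick and 65 mm long above a thin pin 6 mm thick and 45 mm long, 110 mm in all. The grip's lower shoulder rests on the stand's top, the pin hangs in the hole: lift it 50 mm or more straight up to draw it out. Origin at the pin's tip, z along the punch to the grip's end.
- punch_tip (a point): Tip of the thin pin (the punch's lower end); 5 mm above the bench while it stands in the stand.
- punch_grip (a point): Point on the punch's axis to hold it: 90 mm from the pin's tip, 20 mm from the top end, 45 mm above the stand's top while it stands there.
- ball_1_center (a point): Centre of one of the six steel balls, 14 mm across, 11 g each, that start in the cup.
- ball_2_center (a point): Centre of one of the six steel balls, 14 mm across, 11 g each, that start in the cup.
- ball_3_center (a point): Centre of one of the six steel balls, 14 mm across, 11 g each, that start in the cup.
- ball_4_center (a point): Centre of one of the six steel balls, 14 mm across, 11 g each, that start in the cup.
- ball_5_center (a point): Centre of one of the six steel balls, 14 mm across, 11 g each, that start in the cup.
- ball_6_center (a point): Centre of one of the six steel balls, 14 mm across, 11 g each, that start in the cup.
- wax_puck: round yellow-brown wax puck, 45 mm across, 16 mm high; bystander; origin at the centre of its underside
- tape_roll: lying roll of pale tape, 75 mm across, 25 mm high; bystander; origin at the centre of its underside
- stone_cube: brown polishing stone, about 21 mm cube; bystander; origin at the centre of its underside
- tweezers: steel tweezers lying flat, 130 mm long (along their own y), 10 mm wide, 8 mm high; bystander; origin at the centre of the underside

How it is judged:
On the way, in this order (a step that is already met when the one before it is completed fails the run):
1. All six balls are in the bowl, poured from the cup: it is tipped in the gripper above the bench (horizontal distance between each of ball_1_center, ball_2_center, ball_3_center, ball_4_center, ball_5_center, ball_6_center and bowl_floor below 0.058 m and z of ball_1_center in the frame of bowl_floor between 0 and 0.058 m and z of ball_2_center in the frame of bowl_floor between 0 and 0.058 m and z of ball_3_center in the frame of bowl_floor between 0 and 0.058 m and z of ball_4_center in the frame of bowl_floor between 0 and 0.058 m and z of ball_5_center in the frame of bowl_floor between 0 and 0.058 m and z of ball_6_center in the frame of bowl_floor between 0 and 0.058 m and angle between cup's own z axis and vertical above 0.35 rad and height (world z) of cup above 0.05 m and contact force between the fingers and cup above 0.5 N), for 0.1 s.
2. The empty cup stands upright on the bench, let go, the balls still in the bowl (horizontal distance between each of ball_1_center, ball_2_center, ball_3_center, ball_4_center, ball_5_center, ball_6_center and bowl_floor below 0.058 m and z of ball_1_center in the frame of bowl_floor between 0 and 0.058 m and z of ball_2_center in the frame of bowl_floor between 0 and 0.058 m and z of ball_3_center in the frame of bowl_floor between 0 and 0.058 m and z of ball_4_center in the frame of bowl_floor between 0 and 0.058 m and z of ball_5_center in the frame of bowl_floor between 0 and 0.058 m and z of ball_6_center in the frame of bowl_floor between 0 and 0.058 m and angle between cup's own z axis and vertical below 0.12 rad and height (world z) of cup between -0.008 and 0.008 m and contact force between the fingers and cup below 0.1 N and linear speed of cup below 0.02 m/s), for 0.2 s.
3. The pin punch, held in the gripper, reaches through the hole and presses the run button in (value of joint run_button above 0.004 m and contact force between pin_punch and run_button above 2 N and contact force between the fingers and pin_punch above 1 N and horizontal distance between punch_tip and button_hole below 0.007 m and z of punch_tip in the frame of button_hole below -0.014 m and contact force between each of the arm, the fingers and run_button below 0.1 N), for 0.3 s.
At the end, for the whole second after the job is handed in: All six balls lie in the bowl below its rim; the cup stands upright (within 7 degrees) on the bench, let go; the punch, in the gripper, reaches at least 14 mm down the hole and holds the button at least 4 of its 6 mm in with over 2 N; the robot itself does not touch the button (all of step 2 and all of step 3); the arm keeps its last pose, push and grip.
It fails at once if The wax puck is shifted by more than 30 mm (distance of wax_puck from where it was at the start of the episode above 0.03 m).
It fails at once if The tape roll is shifted by more than 30 mm (distance of tape_roll from where it was at the start of the episode above 0.03 m).
It fails at once if The stone cube is shifted by more than 30 mm (distance of stone_cube from where it was at the start of the episode above 0.03 m).
It fails at once if The tweezers is shifted by more than 30 mm (distance of tweezers from where it was at the start of the episode above 0.03 m).
It also fails if it takes over 64 s, if anything falls off the work surface, if the arm or the gripper's body presses on something with over 40 N, if the wrist force passes 120 N, or if a joint passes its speed limit or range.

## Robot

A 6-joint arm with a two-finger parallel gripper is mounted at the origin on a cart in front of the work surface, level with it; the furniture and walls round the work are solid. World frame = base frame: x ahead of the robot, y to its left, z up, the work surface at z = 0. Lengths are in m, angles in rad, forces in N, time in s.
With the tool pointing down it reaches from about 0.375 to 0.9 m from the base axis. Payload 3.1 kg.
Tool frame: the origin (TCP) lies between the finger pads; the fingertips stand 17 mm ahead of it and the grasp point (between the pads) lies 2 mm behind it (robot.nose_length is the distance from the TCP to the fingertips, in m); z points along the fingers, y is the line along which they close (so a half turn about z gives the same grasp; the last joint's range is limited). The gripper opens to 87 mm and grips with 3 to 60 N. Pads are 19 mm wide; open, the fingers measure 117 mm over their backs; the gripper's body (75 mm by 190 mm) begins 51 mm behind the grasp point.
Start: joints at [-1.429, 0.527, 1.433, -0, 1.181, -0.178], TCP at [0.197, -0.593, 0.24] pointing down, gripper open.
Joint ranges: [-3.08, 3.08], [-0.75, 2.2], [0.22, 2.44], [-1.43, 4.57], [0, 2.65], [-2.85, 2.85]. Speed limits (rad/s): [2.79, 2.79, 3.14, 3.14, 3.14, 3.14].

## Interface

Orientations are given as a unit quaternion [x, y, z, w].
In Python, from rig import robot, cams gives the robot as it stands.
- The arm moves only by the shell command python3 -m pendant 'ROWS' [FORCE]. ROWS is JSON, a list of rows, each an object with "jaw": the opening, from 0 (shut) to 1 (fully open); "linear": the shift along the tool's x, y, z in cm, a list of three; "twist": the turn about the tool's z in degrees. A call has 1 to 12 rows; each row shifts and turns the commanded pose from where the row before left it, along the tool's axes as they then stand; what a row does not reach is not made up. A row lasts 1/12 s, in which the tool goes at most 41.7 mm and 7.16 degrees, less where a joint would pass 70% of its speed; a pose out of reach is approached as far as the arm can. A call is refused whole if a number of a shift passes 4.17 or a number of a turn 7.16, either way. A call with a gripper value outside its range is refused whole. The fingers move at their own pace and stop on an object; FORCE is the grip in N (left out, the last holds). Time passes only in rows, so rows that do not move let the fingers close. It gives the time, the measured TCP pose, the force, the opening and the grip force at its end, in the units of the state.
- robot.get_obs(): the state, without advancing time (a new reading comes with each control period).
- cams.camera(name): name is "scene" or "side" or "wrist"; returns a dict with "color" (480x640x3 uint8, blue, green, red), "depth" (480x640 float32, m along the optical axis (not along the pixel's ray), 0 where there is no reading), "fov_y" (degrees; the focal length in pixels is half the picture's height over the tangent of half this angle, whatever the lens; pixels are square), "cx", "cy" (the principal point, pixels), "k1" (the pictures are not rectified: a ray, as slopes to the right and down, at radius r is drawn at 1 + k1 r^2 times it, then the intrinsics apply), "view" (4x4, takes a point from world to camera coordinates). Camera axes: x right, y down, z forward; pixel columns grow to the right and rows downward; lengths in m; the calibration is good to about 2 mm. A picture is of the moment at which its call begins.
- robot.hand_in(): hands the job in; it is judged then, once.
The state is a dict: "time": time; "q": joint angles; "joint_velocities": joint speeds; "joint_torque": joint torques, N m; "position": TCP position; "tool_rot": TCP orientation; "ft_force": force on the tool from outside, world axes, zero at the start; "moment": the same for the moment, N m; "grip_width": finger opening in m; "grip_force": force on a finger pad.
Only numpy, scipy, OpenCV 4.12 (cv2) and the standard library are available. Lean on these libraries where they do the work, as an engineer would, in place of code of your own. Each camera call takes 0.05 s, during which the arm holds its last target. There are 200 camera calls.

## Working session

There is one attempt and no reset: what is moved stays moved. The work goes in short steps, Python scripts to look and compute and a shell command to move; the robot and the scene stay as the last step left them, time stands still between calls to the robot, and variables do not carry over. Pictures are saved under pics/ and viewed, at most 10 in all, crops included, and the job is handed in when it is done.

```bash
ls; mkdir -p pics
cat > h.py <<'E'
import numpy as np, cv2
from rig import robot, cams
from scipy.spatial.transform import Rotation as R
def snap(n,f=None):
    c=cams.camera(n)
    if f: cv2.imwrite('pics/'+f,c['color'])
    np.savez('pics/'+n+'.npz',**{k:v for k,v in c.items()})
    return c
def ld(n): return {k:v for k,v in np.load('pics/'+n+'.npz').items()}
def K(c):
    f=240/np.tan(np.radians(float(c['fov_y']))/2); return f
def pts(c,uv,z=None):
    """pixels -> world; z: intersect plane z, else depth"""
    uv=np.atleast_2d(np.array(uv,float)); f=K(c)
    A=np.array([[f,0,float(c['cx'])],[0,f,float(c['cy'])],[0,0,1]])
    s=cv2.undistortPoints(uv[:,None],A,np.array([float(c['k1']),0,0,0,0]))[:,0]
    d=np.c_[s,np.ones(len(s))]; V=np.linalg.inv(c['view']); o=V[:3,3]; w=d@V[:3,:3].T
    if z is None: t=np.array([c['depth'][int(round(v)),int(round(u))] for u,v in uv])
    else: t=(z-o[2])/w[:,2]
    return o+w*t[:,None]
def proj(c,P):
    P=np.atleast_2d(P); p=P@c['view'][:3,:3].T+c['view'][:3,3]
    s=p[:,:2]/p[:,2:]; r=(s**2).sum(1,keepdims=True); s=s*(1+float(c['k1'])*r)
    return s*K(c)+[float(c['cx']),float(c['cy'])]
def tool(P,pos=None):
    """world shift to tool axes, cm"""
    o=robot.get_obs(); r=R.from_quat(o['tool_rot'])
    return r.inv().apply(np.array(P)-o['position'])*100
E
python3 - <<'E'
from h import *
np.set_printoptions(precision=4,suppress=True)
for n in('scene','side'):
    c=snap(n,n+'0.png'); print(n,np.linalg.inv(c['view'])[:3].round(3),c['fov_y'],c['k1'])
o=robot.get_obs();print(o,R.from_quat(o['tool_rot']).as_matrix())
E
```

```text
pics
scene [[-0.476 -0.629  0.615 -0.224]
 [-0.879  0.352 -0.321  0.452]
 [-0.014 -0.693 -0.721  1.042]] 42.09145598407613 -0.10165218188285838
side [[-0.868 -0.403  0.291  0.29 ]
 [-0.497  0.717 -0.488  0.508]
 [-0.012 -0.568 -0.823  0.933]] 54.761271567208496 -0.1233942123832759
{'time': 0.1, 'q': array([-1.4295,  0.5284,  1.4338, -0.    ,  1.1814, -0.1785]), 'joint_velocities': array([-0.0016, -0.0029, -0.0029, -0.0004, -0.0015,  0.0003]), 'joint_torque': array([ -0.0006, -44.0985, -17.715 ,   0.0635,   0.0534,  -0.    ]), 'position': array([ 0.1964, -0.5927,  0.2387]), 'tool_rot': array([ 0.9872,  0.1592,  0.    , -0.001 ]), 'ft_force': array([ 0.1355, -0.1712, -0.176 ]), 'moment': array([ 0.0234,  0.0001, -0.0231]), 'grip_force': 0.0, 'grip_width': 0.08701497748256824} [[ 0.9493  0.3144 -0.0003]
 [ 0.3144 -0.9493  0.002 ]
 [ 0.0003 -0.002  -1.    ]]
```

View pics/scene0.png

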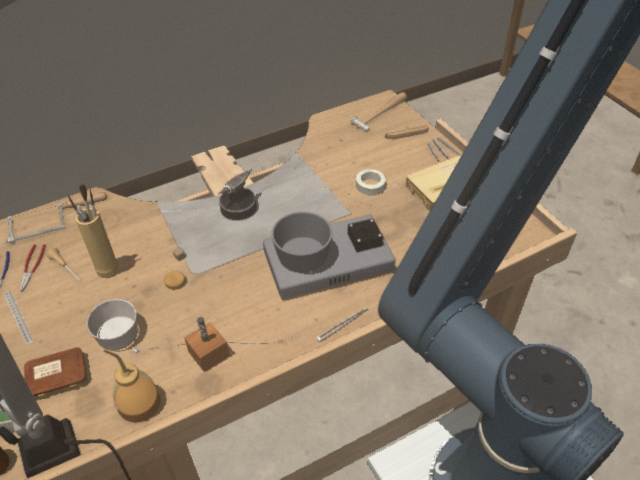

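View pics/side0.png

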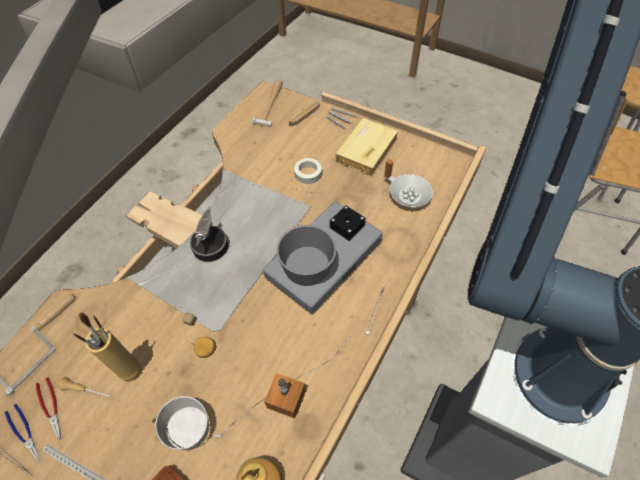

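Scene (scene0): the bowl is at about (302,240), the control block at (365,234) and the stand at (207,342). Side (side0): the cup with balls is at (411,191) with its grip at (389,165), the bowl is at (307,252), the block hole is near (347,220) and the punch is at (284,385). I'll enlarge the side view for closer readings.

Run:
```python
from h import *
c=ld('side');a=c['color']
f=lambda i,x,y,w,h,s:cv2.resize(i[y:y+h,x:x+w],None,fx=s,fy=s,interpolation=cv2.INTER_CUBIC)
A=f(a,265,150,200,150,4)  # 800x600
cv2.imwrite('pics/cropA.png',A)
b=ld('scene')['color']
B=np.hstack([f(a,250,350,80,80,5),f(b,170,300,80,80,5)])
cv2.imwrite('pics/cropB.png',B)
```

```text
(no output)
```

View pics/cropA.png

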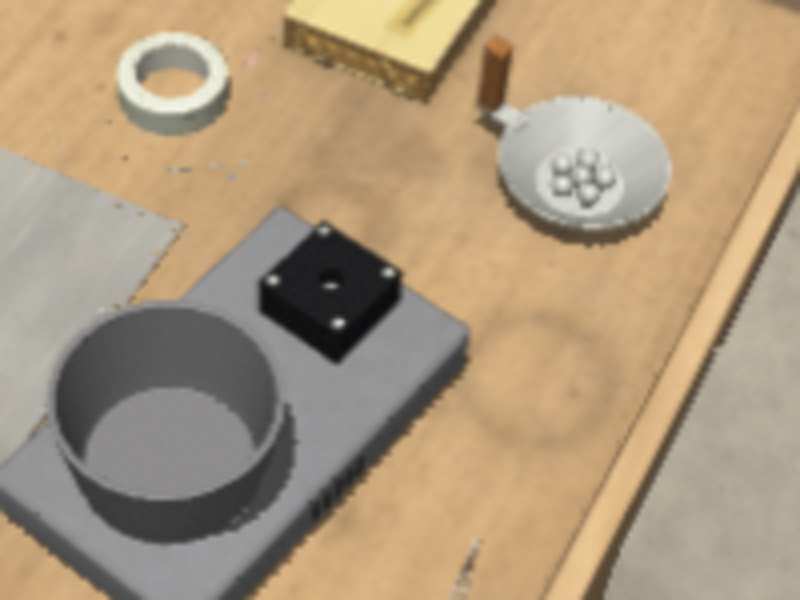

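View pics/cropB.png

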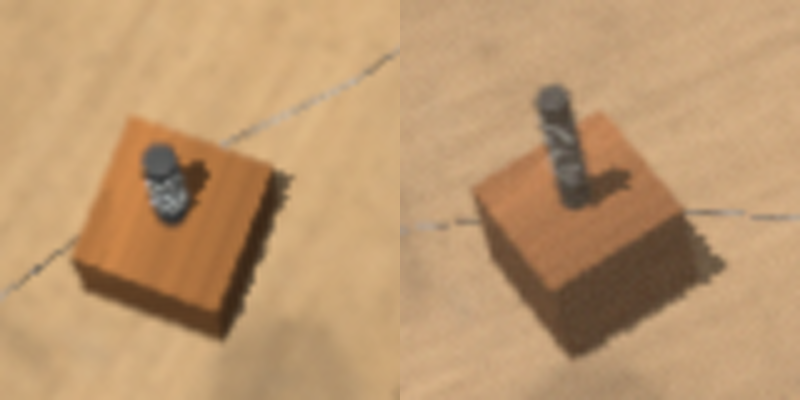

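Crop readings in side-image pixels: cup rim centre (411,190.7), grip top (389.5,161), hole (347.5,221) and bowl mouth (306.7,250). The punch top is at (282,382) in side and (200.4,319.4) in scene.

Run:
```python
from h import *
np.set_printoptions(precision=4,suppress=True)
c=ld('side');s=ld('scene')
cup=pts(c,[265+584/4,150+163/4],.026)[0]; g=pts(c,[265+498/4,150+44/4],.08)[0]
print('cup',cup,'grip',g,np.linalg.norm((g-cup)[:2]),np.degrees(np.arctan2(*(g-cup)[1::-1])))
h=pts(c,[265+330/4,150+284/4],.075)[0]; b=pts(c,[265+167/4,150+400/4],.115)[0]
print('hole',h,'bowl',b,np.linalg.norm((h-b)[:2]))
print('bowl scene',pts(s,[302,235],.115))
print('punch',pts(c,[282,382],.115),pts(s,[200.4,319.4],.115))
o=robot.get_obs();print(np.degrees(np.arctan2(*R.from_quat(o['tool_rot']).as_matrix()[1::-1,1])))
# move tape, book heights
for n,p in dict(tape=[308,165],book=[365,140],puck=[203,346],cube=[190,318],tweez=[375,310]).items(): print(n,pts(c,p))
print(tool([g[0],g[1],.24]))
```

```text
cup [ 0.4756 -0.2783  0.026 ] grip [ 0.5514 -0.2964  0.08  ] 0.07794057314528803 -13.49753180746506
hole [ 0.5578 -0.0785  0.075 ] bowl [0.5848 0.0586 0.115 ] 0.13973249144083844
bowl scene [[0.5834 0.0571 0.115 ]]
punch [[0.4801 0.3238 0.115 ]] [[0.483  0.3214 0.115 ]]
-71.67669335952212
tape [[ 0.7627 -0.2428  0.0059]]
book [[ 0.6592 -0.3817  0.0324]]
puck [[0.6912 0.3189 0.0095]]
cube [[0.7497 0.2843 0.0221]]
tweez [[ 0.4137  0.0572 -0.0026]]
[ 43.0104 -16.9593  -0.0864]
```

```bash
python3 -m pendant '[{"jaw":1,"linear":[3.58,-1.41,0.3],"twist":0},{"jaw":1,"linear":[3.58,-1.41,0.3],"twist":0},{"jaw":1,"linear":[3.58,-1.41,0.3],"twist":0},{"jaw":1,"linear":[3.58,-1.41,0.3],"twist":0},{"jaw":1,"linear":[3.58,-1.41,0.3],"twist":0},{"jaw":1,"linear":[3.58,-1.41,0.3],"twist":0},{"jaw":1,"linear":[3.58,-1.41,0.3],"twist":0},{"jaw":1,"linear":[3.58,-1.41,0.3],"twist":0},{"jaw":1,"linear":[3.58,-1.41,0.3],"twist":0},{"jaw":1,"linear":[3.58,-1.41,0.3],"twist":0},{"jaw":1,"linear":[3.58,-1.41,0.3],"twist":0},{"jaw":1,"linear":[3.58,-1.41,0.3],"twist":0}]' 60
python3 -m pendant '[{"jaw":1,"linear":[0,0,0],"twist":6.4},{"jaw":1,"linear":[0,0,0],"twist":6.4},{"jaw":1,"linear":[0,0,0],"twist":6.4},{"jaw":1,"linear":[0,0,0],"twist":6.4},{"jaw":1,"linear":[0,0,0],"twist":6.2},{"jaw":1,"linear":[0,0,0],"twist":0},{"jaw":1,"linear":[0,0,0],"twist":0}]'
python3 - <<'E'
from h import *
np.set_printoptions(precision=4,suppress=True)
c=snap('wrist','w1.png');o=robot.get_obs();print(o['q'],o['ft_force'],R.from_quat(o['tool_rot']).as_matrix(),np.linalg.inv(c['view']))
E
```

```text
time: 1.1
position: [0.5521, -0.2959, 0.203]
tool_rot: [0.987, 0.159, -0.0, -0.0]
ft_force: [0.8, -0.2, -0.8]
grip_width: 0.0869
grip_force: 0.0
time: 1.68
position: [0.5509, -0.2974, 0.2031]
tool_rot: [0.993, -0.116, -0.0, -0.0]
ft_force: [-0.6, -0.5, -0.7]
grip_width: 0.0874
grip_force: 0.0
[-0.6733  0.5701  1.4653 -0.      1.1069  1.1301] [-1.9574  0.8341  0.1017] [[ 0.9731 -0.2305 -0.0006]
 [-0.2305 -0.9731  0.0005]
 [-0.0007 -0.0003 -1.    ]] [[-0.2304 -0.9408 -0.2484  0.618 ]
 [-0.9731  0.2227  0.0593 -0.3131]
 [-0.0005  0.2554 -0.9668  0.3493]
 [ 0.      0.      0.      1.    ]]
```

View pics/w1.png

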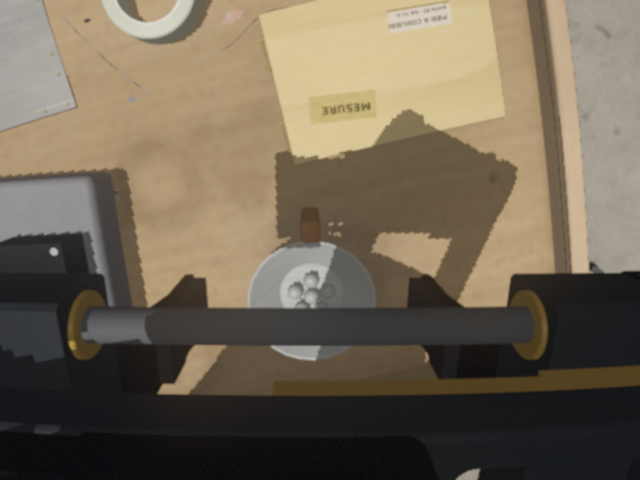

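Run:
```python
from h import *
np.set_printoptions(precision=4,suppress=True)
c=ld('wrist')
print(proj(c,[[.5514,-.2964,.08],[.5514,-.2964,.022],[.4756,-.2783,.026]]))
cup=pts(c,[312,300],.026)[0]; print(cup)
for p in [[310,209],[310,222],[310,236],[290,160]]: print(p,pts(c,p),pts(c,p,.08))
cv2.imwrite('pics/w1c.png',cv2.resize(c['color'][190:310,230:390],None,fx=5,fy=5,interpolation=cv2.INTER_CUBIC))
```

```text
[[306.0287 235.6125]
 [306.2581 218.3011]
 [306.134  307.1286]]
[ 0.481  -0.2848  0.026 ]
[310, 209] [[ 0.5605 -0.3017  0.0343]] [[ 0.5689 -0.3033  0.08  ]]
[310, 222] [[ 0.5604 -0.3013  0.0815]] [[ 0.5601 -0.3013  0.08  ]]
[310, 236] [[ 0.5508 -0.2991  0.0814]] [[ 0.5505 -0.299   0.08  ]]
[290, 160] [[ 0.5997 -0.2936  0.0008]] [[ 0.6038 -0.298   0.08  ]]
```

View pics/w1c.png

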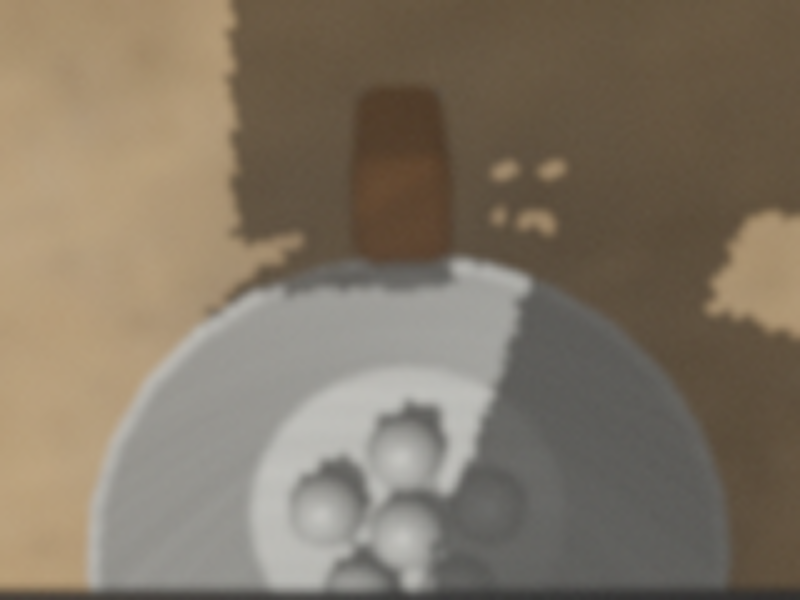

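The crop shows the grip's top face centred at about (310.4,231.4) in the wrist image, or world (0.5535, -0.2998), with the cup axis in line with it. Now I'll descend and grip.

```bash
python3 -m pendant '[{"jaw":1,"linear":[0.3,0.15,0],"twist":0},{"jaw":1,"linear":[0,0,3.1],"twist":0},{"jaw":1,"linear":[0,0,3.1],"twist":0},{"jaw":1,"linear":[0,0,3.1],"twist":0},{"jaw":1,"linear":[0,0,3.1],"twist":0},{"jaw":1,"linear":[0,0,3.1],"twist":0},{"jaw":1,"linear":[0,0,0],"twist":0},{"jaw":0.1,"linear":[0,0,0],"twist":0},{"jaw":0.1,"linear":[0,0,0],"twist":0},{"jaw":0.1,"linear":[0,0,0],"twist":0},{"jaw":0.1,"linear":[0,0,0],"twist":0}]' 60
python3 -m pendant '[{"jaw":0,"linear":[0,0,0],"twist":0},{"jaw":0,"linear":[0,0,0],"twist":0},{"jaw":0,"linear":[0,0,0],"twist":0},{"jaw":0,"linear":[0,0,0],"twist":0},{"jaw":0,"linear":[0,0,0],"twist":0},{"jaw":0,"linear":[0,0,-0.5],"twist":0},{"jaw":0,"linear":[0,0,-1],"twist":0},{"jaw":0,"linear":[0,0,-1.5],"twist":0},{"jaw":0,"linear":[0,0,0],"twist":0},{"jaw":0,"linear":[0,0,0],"twist":0}]'
python3 - <<'E'
from h import *
c=snap('side');a=c['color'][100:260,330:490];b=snap('wrist')['color'];b=cv2.resize(b,(400,300));
cv2.imwrite('pics/s2.png',np.hstack([cv2.resize(a,(400,400)),np.vstack([b,np.zeros((100,400,3),np.uint8)])]))
E
```

```text
time: 2.65
position: [0.5551, -0.3008, 0.051]
tool_rot: [0.993, -0.117, 0.002, 0.001]
ft_force: [0.4, -0.0, -0.1]
grip_width: 0.0676
grip_force: 0.0
time: 3.48
position: [0.555, -0.3007, 0.08]
tool_rot: [0.993, -0.117, 0.002, 0.001]
ft_force: [3.1, -1.5, 2.9]
grip_width: 0.0135
grip_force: 60.0
```

View pics/s2.png

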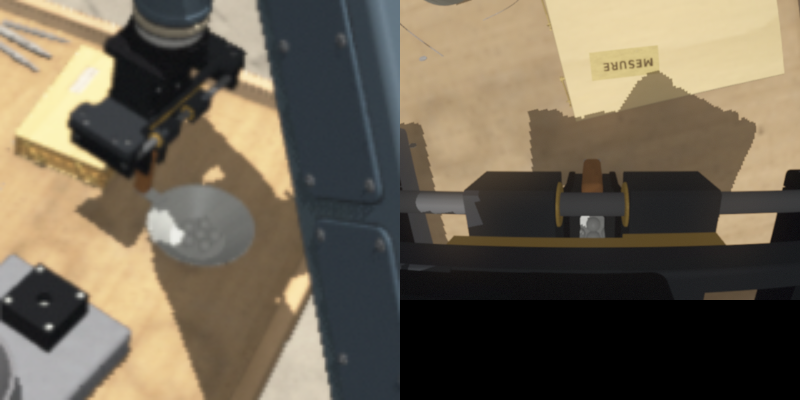

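Grip held and the cup is level with the balls in it. Next I'll lift and carry it to the bowl.

```bash
python3 -m pendant '[{"jaw":0,"linear":[0,0,-1],"twist":0},{"jaw":0,"linear":[0,0,-2],"twist":0},{"jaw":0,"linear":[0,0,-2.6],"twist":0},{"jaw":0,"linear":[0,0,-2.6],"twist":0},{"jaw":0,"linear":[0,0,-2.6],"twist":0},{"jaw":0,"linear":[0,0,-2.6],"twist":0},{"jaw":0,"linear":[0,0,-2.4],"twist":0},{"jaw":0,"linear":[0,0,-1.4],"twist":0},{"jaw":0,"linear":[0,0,-0.4],"twist":0},{"jaw":0,"linear":[0,-0.6,0],"twist":0},{"jaw":0,"linear":[0,-1.2,0],"twist":0},{"jaw":0,"linear":[0,-1.8,0],"twist":0}]'
python3 -m pendant '[{"jaw":0,"linear":[0,-2.4,0],"twist":0},{"jaw":0,"linear":[0,-2.8,0],"twist":0},{"jaw":0,"linear":[0,-2.8,0],"twist":0},{"jaw":0,"linear":[0,-2.8,0],"twist":0},{"jaw":0,"linear":[0,-2.8,0],"twist":0},{"jaw":0,"linear":[0,-2.8,0],"twist":0},{"jaw":0,"linear":[0,-2.8,0],"twist":0},{"jaw":0,"linear":[0,-2.8,0],"twist":0},{"jaw":0,"linear":[0,-2.8,0],"twist":0},{"jaw":0,"linear":[-0.3,-2.8,0],"twist":0},{"jaw":0,"linear":[0,-2,0],"twist":0},{"jaw":0,"linear":[0,-1.2,0],"twist":0}]'
python3 -m pendant '[{"jaw":0,"linear":[0,-0.5,0],"twist":0},{"jaw":0,"linear":[0,0,0],"twist":0},{"jaw":0,"linear":[0,0,0],"twist":0}]'
python3 - <<'E'
from h import *
print(tool([.633,.0465,.256]),robot.get_obs()['q'])
c=snap('side');a=c['color'][130:330,210:410];b=snap('scene')['color'][130:330,200:400];
cv2.imwrite('pics/s3.png',np.hstack([cv2.resize(a,(400,400)),cv2.resize(b,(400,400))]))
E
```

```text
time: 4.58
position: [0.5609, -0.264, 0.2523]
tool_rot: [0.993, -0.118, -0.002, -0.001]
ft_force: [-0.3, 0.5, -1.7]
grip_width: 0.0129
grip_force: 60.0
time: 5.58
position: [0.6293, 0.0394, 0.2521]
tool_rot: [0.993, -0.116, -0.003, -0.001]
ft_force: [-0.0, -0.1, -2.7]
grip_width: 0.0132
grip_force: 60.0
time: 5.83
position: [0.6316, 0.0399, 0.2538]
tool_rot: [0.993, -0.117, -0.001, 0.0]
ft_force: [0.3, -0.5, -0.9]
grip_width: 0.0137
grip_force: 60.0
[-0.02058032 -0.67813766 -0.22559939] [-1.12908258e-01  5.24333903e-01  1.39494009e+00 -8.64842057e-04
  1.22393092e+00  1.69332885e+00]
```

View pics/s3.png

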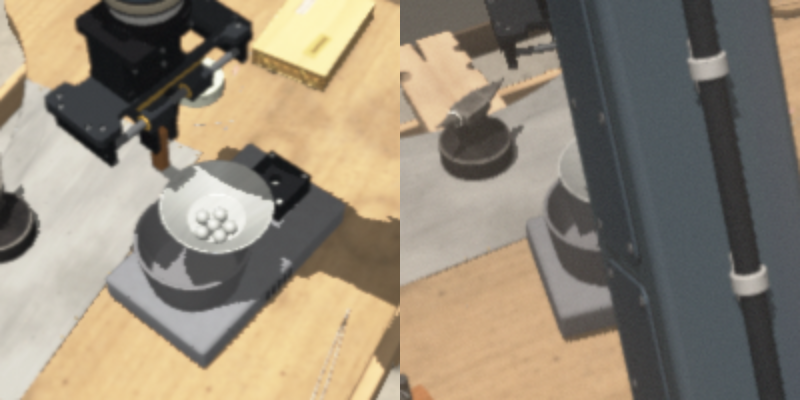

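All six balls are still in the cup above the bowl. Now I'll ease the grip so the cup swings about the pads, and track its tilt from depth.

```bash
cat > tilt.py <<'E'
from h import *
o=robot.get_obs(); c=snap('side'); d=c['depth']
v,u=np.nonzero(d>0); P=pts(c,np.c_[u,v]) 
r=R.from_quat(o['tool_rot']).as_matrix()
Q=(P-o['position'])@r   # tool axes
Q[:,2]*=-1
m=(abs(Q[:,1])<.012)&(Q[:,2]<-.022)&(Q[:,2]>-.16)&(Q[:,0]<.06)&(Q[:,0]>-.16)&(P[:,2]>.125)
print('pos',o['position'].round(4),'grip',o['grip_force'],o['grip_width'],'n',m.sum())
S=Q[m]*1000
i=np.argsort(S[:,0]); print(S[i][::max(1,len(i)//22)][:,[0,2]].round().astype(int).tolist())
B=np.array([.584,.058]); b=(np.hypot(*(P[:,:2]-B).T)<.046)
print('bowl pts z hist 48..72mm:',np.histogram(P[b,2]*1000,bins=[40,46,49,52,55,58,61,64,67,70,80])[0])
E
python3 -m pendant '[{"jaw":0,"linear":[0,-0.3,-0.2],"twist":0},{"jaw":0,"linear":[0,-0.35,0],"twist":0},{"jaw":0,"linear":[0,0,0],"twist":0}]'; python3 tilt.py
python3 -m pendant '[{"jaw":0,"linear":[0,0,0],"twist":0},{"jaw":0,"linear":[0,0,0],"twist":0},{"jaw":0,"linear":[0,0,0],"twist":0}]' 20; python3 tilt.py
python3 -m pendant '[{"jaw":0,"linear":[0,0,0],"twist":0},{"jaw":0,"linear":[0,0,0],"twist":0},{"jaw":0,"linear":[0,0,0],"twist":0}]' 12; python3 tilt.py
```

```text
time: 6.18
position: [0.634, 0.0465, 0.2569]
tool_rot: [0.993, -0.118, 0.0, -0.0]
ft_force: [0.9, -0.3, -1.5]
grip_width: 0.0134
grip_force: 60.0
pos [0.634  0.0465 0.2569] grip 59.99898433685303 0.013420960769523097 n 647
[[-131, -55], [-124, -61], [-115, -69], [-105, -77], [-101, -69], [-96, -69], [-86, -65], [-82, -67], [-73, -70], [-63, -77], [-55, -80], [-49, -77], [-45, -75], [-41, -72], [-37, -71], [-33, -62], [-29, -61], [-25, -55], [-19, -58], [-10, -38], [-8, -51], [-7, -31], [2, -35]]
bowl pts z hist 48..72mm: [ 29 256 256  25   0   0   0   0   0   0]
time: 6.48
position: [0.6336, 0.0465, 0.2566]
tool_rot: [0.993, -0.117, -0.0, 0.0]
ft_force: [0.3, 0.3, -1.4]
grip_width: 0.0138
grip_force: 20.0
pos [0.6336 0.0465 0.2566] grip 19.998997449874878 0.013795486608174439 n 650
[[-132, -57], [-124, -62], [-116, -70], [-106, -78], [-102, -68], [-98, -72], [-86, -66], [-83, -67], [-76, -67], [-64, -79], [-56, -79], [-50, -77], [-45, -76], [-41, -71], [-37, -71], [-34, -63], [-30, -60], [-26, -59], [-21, -55], [-12, -56], [-8, -28], [-7, -58], [1, -37]]
bowl pts z hist 48..72mm: [ 11 268 240  28   0   0   0   0   0   0]
time: 6.78
position: [0.6337, 0.0466, 0.2566]
tool_rot: [0.993, -0.117, 0.0, -0.0]
ft_force: [0.2, 0.6, -1.8]
grip_width: 0.0137
grip_force: 12.0
pos [0.6337 0.0466 0.2566] grip 11.999917924404144 0.013654774317276519 n 654
[[-129, -62], [-122, -66], [-113, -75], [-105, -80], [-99, -84], [-96, -84], [-90, -73], [-81, -69], [-77, -71], [-66, -72], [-57, -79], [-50, -80], [-44, -82], [-40, -73], [-36, -75], [-33, -66], [-29, -66], [-25, -62], [-21, -58], [-13, -59], [-7, -37], [-5, -54], [2, -57]]
bowl pts z hist 48..72mm: [ 21 236 258   9   0   0   0   0   0   0]
```

```bash
python3 -m pendant '[{"jaw":0,"linear":[0,0,0],"twist":0},{"jaw":0,"linear":[0,0,0],"twist":0},{"jaw":0,"linear":[0,0,0],"twist":0}]' 9; python3 tilt.py
python3 -m pendant '[{"jaw":0,"linear":[0,0,0],"twist":0},{"jaw":0,"linear":[0,0,0],"twist":0},{"jaw":0,"linear":[0,0,0],"twist":0}]' 7; python3 tilt.py
```

```text
time: 7.08
position: [0.6336, 0.0467, 0.2565]
tool_rot: [0.993, -0.117, -0.0, -0.0]
ft_force: [-0.2, 0.2, -1.7]
grip_width: 0.0138
grip_force: 9.0
pos [0.6336 0.0467 0.2565] grip 8.999888598918915 0.013845219625081989 n 648
[[-101, -106], [-95, -106], [-88, -108], [-81, -112], [-75, -114], [-70, -114], [-65, -102], [-59, -101], [-55, -111], [-46, -105], [-40, -101], [-33, -100], [-27, -96], [-22, -97], [-18, -90], [-14, -89], [-11, -77], [-9, -77], [-6, -66], [-3, -60], [3, -57], [9, -48], [18, -38]]
bowl pts z hist 48..72mm: [  5 208 226   9   0   0   0   0   0   0]
time: 7.38
position: [0.6336, 0.0467, 0.2565]
tool_rot: [0.993, -0.117, -0.0, 0.0]
ft_force: [0.4, -0.2, -2.3]
grip_width: 0.0135
grip_force: 7.0
pos [0.6336 0.0467 0.2565] grip 6.999795064330101 0.013512376449965868 n 624
[[-80, -122], [-75, -121], [-68, -127], [-62, -122], [-56, -124], [-52, -126], [-48, -114], [-43, -117], [-36, -119], [-30, -105], [-24, -114], [-18, -107], [-13, -105], [-8, -100], [-4, -95], [0, -94], [2, -82], [4, -71], [5, -71], [7, -68], [12, -58], [17, -43], [26, -36]]
bowl pts z hist 48..72mm: [ 13 251 241  11   0   0   0   0   0   0]
```

```bash
python3 -m pendant '[{"jaw":0,"linear":[0.4,0,0],"twist":0},{"jaw":0,"linear":[0.5,0,0],"twist":0},{"jaw":0,"linear":[0.3,0,0],"twist":0},{"jaw":0,"linear":[0,0,0],"twist":0}]' 7; python3 tilt.py
python3 -m pendant '[{"jaw":0,"linear":[0,0,0],"twist":0},{"jaw":0,"linear":[0,0,0],"twist":0},{"jaw":0,"linear":[0,0,0],"twist":0},{"jaw":0,"linear":[0,0,0],"twist":0}]' 5; python3 tilt.py
```

```text
time: 7.77
position: [0.6465, 0.0435, 0.2566]
tool_rot: [0.993, -0.118, 0.001, 0.0]
ft_force: [0.2, 0.7, -2.1]
grip_width: 0.014
grip_force: 7.0
pos [0.6465 0.0435 0.2566] grip 6.999926269054413 0.014007926623283356 n 630
[[-80, -123], [-75, -125], [-68, -123], [-63, -124], [-56, -125], [-52, -117], [-49, -127], [-44, -114], [-39, -110], [-33, -104], [-25, -114], [-19, -107], [-14, -106], [-10, -99], [-5, -101], [-1, -93], [1, -93], [4, -71], [5, -73], [6, -63], [9, -61], [15, -65], [24, -33]]
bowl pts z hist 48..72mm: [ 27 275 318  23   0   0   0   0   0   0]
time: 8.15
position: [0.6452, 0.0439, 0.2566]
tool_rot: [0.993, -0.117, -0.0, -0.0]
ft_force: [0.4, 0.1, -1.3]
grip_width: 0.0138
grip_force: 5.0
pos [0.6452 0.0439 0.2566] grip 5.0000207126140594 0.01383369289762124 n 634
[[-81, -122], [-74, -123], [-67, -123], [-61, -127], [-55, -125], [-52, -126], [-48, -127], [-43, -114], [-38, -122], [-33, -103], [-25, -112], [-19, -105], [-14, -104], [-9, -106], [-5, -97], [0, -95], [2, -92], [4, -76], [5, -69], [6, -72], [9, -62], [15, -55], [23, -33]]
bowl pts z hist 48..72mm: [ 25 279 303  25   0   0   0   0   0   0]
```

The tilt stalls at about 46° from pad friction. I'll lower the lip into the bowl and lean it on the far inner wall to tip it further.

```bash
python3 -m pendant '[{"jaw":0,"linear":[0,0,0.8],"twist":0},{"jaw":0,"linear":[0,0,1],"twist":0},{"jaw":0,"linear":[0,0,1],"twist":0},{"jaw":0,"linear":[0,0,0.7],"twist":0},{"jaw":0,"linear":[-0.8,0,0],"twist":0},{"jaw":0,"linear":[-1,0,0],"twist":0},{"jaw":0,"linear":[-1,0,0],"twist":0},{"jaw":0,"linear":[-0.6,0,0],"twist":0},{"jaw":0,"linear":[-0.6,0,0],"twist":0},{"jaw":0,"linear":[0,0,0],"twist":0}]' 5; sed -i 's/P\[:,2\]>.125/P[:,2]>.118/' tilt.py; python3 tilt.py
python3 -m pendant '[{"jaw":0,"linear":[-0.5,0,0],"twist":0},{"jaw":0,"linear":[-0.5,0,0],"twist":0},{"jaw":0,"linear":[-0.5,0,0],"twist":0},{"jaw":0,"linear":[0,0,0],"twist":0}]'; python3 tilt.py
```

```text
time: 9.03
position: [0.6052, 0.0535, 0.2217]
tool_rot: [0.993, -0.117, -0.0, 0.0]
ft_force: [-0.7, -0.5, -1.9]
grip_width: 0.0139
grip_force: 5.0
pos [0.6052 0.0535 0.2217] grip 4.998915866017342 0.013923139268708013 n 206
[[-19, -102], [2, -103], [4, -101], [5, -101], [7, -100], [8, -97], [10, -95], [11, -96], [12, -87], [12, -76], [13, -87], [13, -64], [13, -67], [14, -78], [14, -88], [14, -67], [15, -71], [15, -78], [16, -58], [18, -60], [21, -58], [22, -51], [26, -49]]
bowl pts z hist 48..72mm: [ 1  8 16  1  0  0  0  0  0  0]
time: 9.42
position: [0.5908, 0.0567, 0.2216]
tool_rot: [0.993, -0.117, -0.0, 0.0]
ft_force: [-0.4, -0.9, -1.1]
grip_width: 0.0142
grip_force: 5.0
pos [0.5908 0.0567 0.2216] grip 4.999136254191399 0.014214412817049531 n 178
[[10, -103], [14, -101], [17, -103], [18, -99], [19, -98], [20, -94], [21, -98], [21, -53], [22, -92], [22, -92], [22, -69], [23, -53], [23, -87], [23, -79], [24, -89], [24, -85], [24, -85], [25, -89], [26, -53], [29, -49], [32, -27], [36, -39], [40, -32]]
bowl pts z hist 48..72mm: [ 1 10 12  3  0  0  0  0  0  4]
```

```bash
python3 -m pendant '[{"jaw":0,"linear":[-0.5,0,0],"twist":0},{"jaw":0,"linear":[-0.5,0,0],"twist":0},{"jaw":0,"linear":[-0.5,0,0],"twist":0},{"jaw":0,"linear":[-0.5,0,0],"twist":0},{"jaw":0,"linear":[0,0,0],"twist":0},{"jaw":0,"linear":[0,0,0],"twist":0},{"jaw":0,"linear":[0,0,0],"twist":0}]' 6; python3 tilt.py
python3 - <<'E'
from h import *
c=ld('side');a=c['color'][130:330,210:410]
cv2.imwrite('pics/s4.png',cv2.resize(a,(600,600)))
E
```

```text
time: 10.05
position: [0.5721, 0.0614, 0.2216]
tool_rot: [0.993, -0.117, -0.0, 0.0]
ft_force: [-0.8, -1.1, -0.3]
grip_width: 0.014
grip_force: 6.0
pos [0.5721 0.0614 0.2216] grip 6.0010309517383575 0.01397171463014451 n 127
[[24, -24], [29, -25], [30, -23], [30, -101], [31, -103], [31, -101], [32, -100], [33, -95], [33, -96], [33, -88], [34, -40], [34, -94], [35, -93], [35, -72], [35, -68], [36, -91], [36, -91], [36, -88], [37, -94], [37, -76], [37, -81], [37, -81], [38, -85], [38, -83], [39, -86], [40, -84]]
bowl pts z hist 48..72mm: [  3  10  11   1   0   1   2   0   0 109]
```

View pics/s4.png

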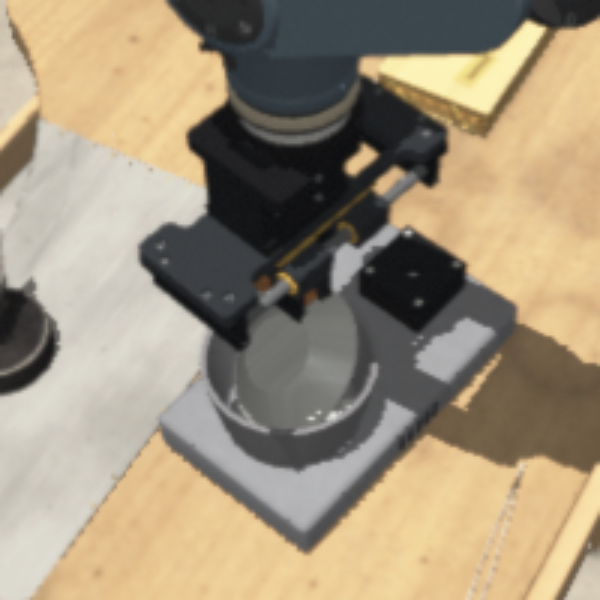

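The cup is tipped steeply and its inner wall is bare; some specks show near the lip at about (330,410). I'll back off, rise and count balls in the bowl.

```bash
python3 -m pendant '[{"jaw":0,"linear":[0.8,0,0],"twist":0},{"jaw":0,"linear":[1,0,0],"twist":0},{"jaw":0,"linear":[0.8,0,0],"twist":0},{"jaw":0,"linear":[0,0,0],"twist":0},{"jaw":0,"linear":[0,0,-1],"twist":0},{"jaw":0,"linear":[0,0,-2],"twist":0},{"jaw":0,"linear":[0,0,-2],"twist":0},{"jaw":0,"linear":[0,0,-2],"twist":0},{"jaw":0,"linear":[0,0,-2],"twist":0},{"jaw":0,"linear":[0,0,-1],"twist":0},{"jaw":0,"linear":[0,0,0],"twist":0}]' 8; python3 tilt.py
python3 - <<'E'
from h import *
c=ld('side');a=c['color']
g=cv2.resize(a[215:285,272:342],None,fx=8,fy=8,interpolation=cv2.INTER_CUBIC)
cv2.imwrite('pics/s5.png',g)
p=proj(c,[.584,.058,.057]);print(p)
# project bowl-floor ball-ish bright pixels
m=(a.min(2)>150)
v,u=np.nonzero(m); P=pts(c,np.c_[u,v]); k=(np.hypot(P[:,0]-.584,P[:,1]-.058)<.05)
print(k.sum(),[(int(x),int(y),round(float(z)*1000)) for x,y,z in zip(u[k],v[k],P[k,2])][:60])
E
```

```text
time: 11.02
position: [0.5991, 0.0554, 0.325]
tool_rot: [0.993, -0.117, 0.003, -0.0]
ft_force: [0.5, -0.2, -0.9]
grip_width: 0.014
grip_force: 8.0
pos [0.5991 0.0554 0.325 ] grip 7.998398691415787 0.013996534471034529 n 606
[[-28, -143], [-23, -144], [-18, -144], [-14, -142], [-9, -139], [-5, -137], [0, -136], [4, -133], [8, -136], [11, -126], [14, -123], [17, -117], [19, -111], [22, -113], [25, -106], [27, -104], [29, -96], [30, -96], [31, -91], [32, -92], [33, -75], [34, -88], [38, -24]]
bowl pts z hist 48..72mm: [ 16 323 331  12   7  15  15   5   1   2]
[[308.03473732 264.30123506]]
100 [(318, 164, 383), (305, 232, 183), (309, 233, 179), (310, 233, 180), (311, 233, 181), (309, 234, 180), (310, 234, 183), (311, 234, 181), (307, 235, 179), (308, 235, 181), (309, 235, 182), (310, 235, 181), (306, 236, 184), (307, 236, 180), (308, 236, 179), (309, 236, 179), (305, 237, 179), (306, 237, 181), (307, 237, 182), (308, 237, 178), (304, 238, 180), (305, 238, 182), (306, 238, 181), (304, 239, 182), (305, 239, 182), (323, 252, 63), (322, 253, 66), (323, 253, 63), (321, 254, 62), (322, 254, 59), (323, 254, 61), (321, 255, 60), (322, 255, 56), (324, 259, 47), (289, 260, 46), (317, 262, 50), (289, 263, 48), (324, 263, 47), (289, 265, 50), (291, 265, 51), (317, 265, 49), (320, 265, 50), (321, 265, 51), (320, 266, 50), (321, 266, 58), (322, 266, 64), (323, 266, 61), (324, 266, 62), (294, 267, 50), (318, 267, 48), (319, 267, 49), (320, 267, 62), (321, 267, 65), (322, 267, 62), (323, 267, 62), (294, 268, 48), (298, 268, 48), (311, 268, 50), (314, 268, 49), (318, 268, 51)]
```

Run:
```python
from h import *
a=ld('side')['color']; f=lambda i,x,y,w,h,W,H:cv2.resize(i[y:y+h,x:x+w],(W,H),interpolation=cv2.INTER_CUBIC)
b=snap('wrist')['color'];s=snap('scene')['color']
cv2.imwrite('pics/s6.png',np.vstack([np.hstack([f(a,268,200,80,80,400,400),f(s,240,190,80,80,400,400)]),np.hstack([f(b,160,100,320,160,400,200),np.zeros((200,400,3),np.uint8)])]))
```

```text
(no output)
```

View pics/s6.png

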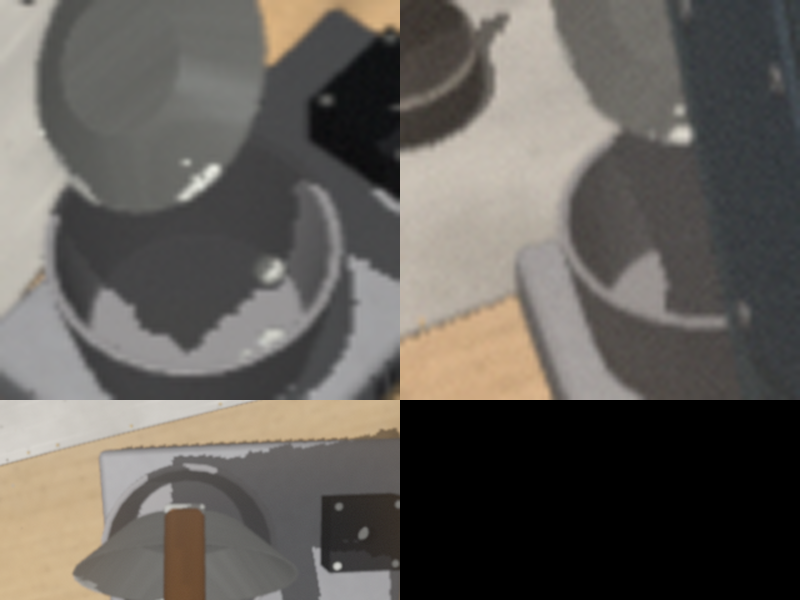

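The cup is empty: the bright patch on it is only a sunlit lip. Balls show in the bowl at (270,270) and (265,340) in the composite, with the rest behind the near wall, and none on the bench. Next I carry the cup back to its free spot and roll it upright against the bench.

```bash
python3 -m pendant '[{"jaw":0,"linear":[0,0,0],"twist":0},{"jaw":0,"linear":[-0.3,1.5,0],"twist":0},{"jaw":0,"linear":[-0.7,3.2,0],"twist":0},{"jaw":0,"linear":[-0.7,3.2,0],"twist":0},{"jaw":0,"linear":[-0.7,3.2,0],"twist":0},{"jaw":0,"linear":[-0.7,3.2,0],"twist":0},{"jaw":0,"linear":[-0.7,3.2,0],"twist":0},{"jaw":0,"linear":[-0.7,3.2,0],"twist":0},{"jaw":0,"linear":[-0.7,3.2,0],"twist":0},{"jaw":0,"linear":[-0.7,3.2,0],"twist":0},{"jaw":0,"linear":[-0.7,3.2,0],"twist":0},{"jaw":0,"linear":[-0.7,3.2,0],"twist":0}]' 20
python3 -m pendant '[{"jaw":0,"linear":[-0.1,1.8,1],"twist":0},{"jaw":0,"linear":[0,0.4,2.5],"twist":0},{"jaw":0,"linear":[0,0,3],"twist":0},{"jaw":0,"linear":[0,0,3],"twist":0},{"jaw":0,"linear":[0,0,3],"twist":0},{"jaw":0,"linear":[0,0,2],"twist":0},{"jaw":0,"linear":[0,0,0],"twist":0}]'
sed -i 's/P\[:,2\]>.118/P[:,2]>.012/' tilt.py; python3 tilt.py
python3 - <<'E'
from h import *
print(tool([.445,-.274,.15]),robot.get_obs()['ft_force'])
c=snap('wrist'); d=c['depth'];v,u=np.nonzero(d>0);P=pts(c,np.c_[u,v]);k=(np.hypot(P[:,0]-.584,P[:,1]-.058)<.045);print(k.sum(),np.histogram(P[k,2]*1000,bins=[44,53,57,61,66,75])[0])
E
```

```text
time: 12.17
position: [0.4465, -0.255, 0.3207]
tool_rot: [0.993, -0.118, -0.001, -0.0]
ft_force: [-0.4, -0.4, -0.9]
grip_width: 0.0137
grip_force: 20.0
time: 12.75
position: [0.4388, -0.2726, 0.172]
tool_rot: [0.993, -0.118, -0.005, -0.003]
ft_force: [-0.3, 1.1, -0.5]
grip_width: 0.0139
grip_force: 20.0
pos [ 0.4388 -0.2726  0.172 ] grip 19.998617470264435 0.0138839983952955 n 369
[[-87, -141], [-82, -140], [-76, -141], [-71, -141], [-28, -143], [-22, -143], [-17, -141], [-13, -138], [-8, -141], [-3, -138], [2, -137], [6, -133], [10, -131], [13, -120], [17, -115], [20, -109], [24, -103], [26, -49], [27, -99], [29, -52], [30, -51], [32, -46], [33, -45], [42, -35]]
bowl pts z hist 48..72mm: [ 19 323 319  32   8  13  15   2   3   0]
[ 0.48629834 -0.06750594  2.41427359] [ 0.4117196  -0.06218585 -0.53527069]
0 [0 0 0 0 0]
```

```bash
python3 -m pendant '[{"jaw":0,"linear":[0.3,0,1],"twist":0},{"jaw":0,"linear":[0.2,0,1],"twist":0},{"jaw":0,"linear":[0,0,0.8],"twist":0},{"jaw":0,"linear":[0.9,0,0.4],"twist":0},{"jaw":0,"linear":[0.9,0,0.4],"twist":0},{"jaw":0,"linear":[0.9,0,0.5],"twist":0},{"jaw":0,"linear":[0,0,0],"twist":0}]' 6; python3 tilt.py
python3 -m pendant '[{"jaw":0,"linear":[0.8,0,0.2],"twist":0},{"jaw":0,"linear":[0.9,0,0.2],"twist":0},{"jaw":0,"linear":[0.9,0,0.3],"twist":0},{"jaw":0,"linear":[0.8,0,0.3],"twist":0},{"jaw":0,"linear":[0.8,0,0.4],"twist":0},{"jaw":0,"linear":[0.8,0,0.4],"twist":0},{"jaw":0,"linear":[0.7,0,0.5],"twist":0},{"jaw":0,"linear":[0.7,0,0.5],"twist":0},{"jaw":0,"linear":[0,0,0],"twist":0}]' 6; python3 tilt.py
```

```text
time: 13.43
position: [0.4769, -0.2835, 0.1356]
tool_rot: [0.993, -0.117, 0.002, 0.001]
ft_force: [2.0, 1.1, 4.3]
grip_width: 0.0141
grip_force: 6.0
pos [ 0.4769 -0.2835  0.1356] grip 6.00372701883316 0.014081721124641153 n 258
[[-129, -107], [-126, -101], [-122, -102], [-119, -101], [-115, -102], [-112, -100], [-108, -101], [-12, -123], [-8, -117], [-5, -115], [-3, -112], [1, -115], [3, -106], [6, -108], [9, -99], [12, -96], [14, -94], [16, -79], [17, -76], [18, -83], [18, -57], [19, -71], [21, -54], [29, -55]]
bowl pts z hist 48..72mm: [ 24 301 331  28   6  19  16   1   1   1]
time: 14.23
position: [0.537, -0.2973, 0.1062]
tool_rot: [0.993, -0.117, 0.0, -0.0]
ft_force: [1.4, -0.8, -0.1]
grip_width: 0.0137
grip_force: 6.0
pos [ 0.537  -0.2973  0.1062] grip 6.000673323869705 0.013711286730567816 n 243
[[-113, -90], [-109, -90], [-104, -94], [-54, -93], [-44, -92], [-39, -90], [-36, -88], [-32, -93], [-27, -89], [-25, -82], [-22, -82], [-20, -76], [-17, -74], [-15, -72], [-12, -68], [-10, -57], [-6, -59], [-2, -59], [2, -60], [5, -48], [7, -44], [12, -55], [58, -94]]
bowl pts z hist 48..72mm: [ 26 321 321  23  11  11  14   3   2   1]
```

```bash
python3 -m pendant '[{"jaw":0,"linear":[0.5,0,0.4],"twist":0},{"jaw":0,"linear":[0.5,0,0.4],"twist":0},{"jaw":0,"linear":[0.5,0,0.5],"twist":0},{"jaw":0,"linear":[0.3,0,0.5],"twist":0},{"jaw":0,"linear":[0.2,0,0.4],"twist":0},{"jaw":0,"linear":[0,0,0],"twist":0}]' 6; python3 tilt.py
python3 -m pendant '[{"jaw":0,"linear":[0,0,0.4],"twist":0},{"jaw":0,"linear":[0,0,0.4],"twist":0},{"jaw":0,"linear":[0,0,0],"twist":0}]' 4; python3 tilt.py
```

```text
time: 14.78
position: [0.5562, -0.3021, 0.085]
tool_rot: [0.993, -0.117, 0.001, 0.0]
ft_force: [0.9, -0.1, 0.9]
grip_width: 0.0141
grip_force: 6.0
pos [ 0.5562 -0.3021  0.085 ] grip 5.998964086174965 0.014081524963445561 n 208
[[-128, -61], [-125, -63], [-120, -66], [-115, -71], [-37, -72], [-34, -64], [-32, -64], [-30, -61], [-26, -66], [-24, -60], [-22, -62], [-20, -54], [-14, -57], [-9, -58], [-6, -34], [-5, -59], [-4, -44], [-1, -40], [2, -57], [5, -32], [9, -36], [43, -72], [50, -53], [59, -50]]
bowl pts z hist 48..72mm: [ 21 326 317  20   6  15  17   3   1   1]
time: 15.08
position: [0.5561, -0.3022, 0.0778]
tool_rot: [0.993, -0.118, 0.001, 0.0]
ft_force: [2.3, -0.1, 3.2]
grip_width: 0.0139
grip_force: 4.0
pos [ 0.5561 -0.3022  0.0778] grip 4.000134766101837 0.013900669235215749 n 185
[[-131, -50], [-127, -51], [-123, -57], [-118, -59], [-113, -62], [-36, -63], [-33, -61], [-32, -61], [-29, -61], [-27, -52], [-25, -52], [-22, -58], [-18, -54], [-13, -57], [-9, -53], [-7, -29], [-6, -42], [-4, -39], [-2, -41], [0, -54], [3, -30], [8, -35], [43, -56], [52, -46]]
bowl pts z hist 48..72mm: [ 21 307 331  25   9  14  14   4   2   1]
```

```bash
python3 -m pendant '[{"jaw":0.6,"linear":[0,0,0],"twist":0},{"jaw":0.6,"linear":[0,0,0],"twist":0},{"jaw":0.6,"linear":[0,0,0],"twist":0},{"jaw":0.6,"linear":[0,0,0],"twist":0},{"jaw":0.6,"linear":[0,0,0],"twist":0},{"jaw":0.6,"linear":[0,0,-1],"twist":0},{"jaw":0.6,"linear":[0,0,-3],"twist":0},{"jaw":0.6,"linear":[0,0,-4],"twist":0},{"jaw":0.6,"linear":[0,0,-4],"twist":0},{"jaw":0.6,"linear":[0,0,-4],"twist":0},{"jaw":0.6,"linear":[0,0,-2],"twist":0},{"jaw":0.6,"linear":[0,0,0],"twist":0}]' 10
python3 - <<'E'
from h import *
np.set_printoptions(precision=4,suppress=True)
c=snap('side');d=c['depth'];v,u=np.nonzero(d>0);P=pts(c,np.c_[u,v])
k=(np.hypot(P[:,0]-.48,P[:,1]+.285)<.1)&(P[:,2]>.012)&(P[:,2]<.1);Q=P[k]
m=Q[:,2]>.018;rim=Q[m&(Q[:,2]<.034)]
print(len(Q),rim.min(0),rim.max(0),'grip',Q[Q[:,2]>.06].mean(0),Q[:,2].max())
A=np.c_[rim[:,:2],np.ones(len(rim))];print(np.linalg.lstsq(A,rim[:,2],rcond=None)[0])
o=robot.get_obs();print(o['position'],o['q'],tool([.4815,.3226,.2]))
E
```

```text
time: 16.13
position: [0.5581, -0.3037, 0.2651]
tool_rot: [0.993, -0.117, 0.006, 0.004]
ft_force: [1.2, -0.4, 0.9]
grip_width: 0.0521
grip_force: 0.0
700 [ 0.4273 -0.3386  0.018 ] [ 0.5653 -0.2278  0.0338] grip [ 0.5562 -0.2971  0.0728] 0.08095643012032361
[0.0143 0.0148 0.0203]
[ 0.5566 -0.3027  0.2618] [-0.6741  0.5135  1.3911 -0.      1.2292  1.1318] [-21.9127 -59.0753   5.8264]
```

The cup stands upright (grip top at 81 mm). Now I move toward the punch, checking the bowl from the wrist camera on the way.

```bash
python3 -m pendant '[{"jaw":0.6,"linear":[-0.6,-1.6,0],"twist":0},{"jaw":0.6,"linear":[-1.2,-3.3,0],"twist":0},{"jaw":0.6,"linear":[-1.2,-3.3,0],"twist":0},{"jaw":0.6,"linear":[-1.2,-3.3,0],"twist":0},{"jaw":0.6,"linear":[-1.2,-3.3,0],"twist":0},{"jaw":0.6,"linear":[-1.2,-3.3,0],"twist":0},{"jaw":0.6,"linear":[-1.2,-3.3,0],"twist":0},{"jaw":0.6,"linear":[-1.2,-3.3,0],"twist":0},{"jaw":0.6,"linear":[-1.2,-3.3,0],"twist":0},{"jaw":0.6,"linear":[-0.9,-2.6,0],"twist":0},{"jaw":0.6,"linear":[-0.4,-1.2,0],"twist":0},{"jaw":0.6,"linear":[0,0,0],"twist":0}]'
cat > bowl.py <<'E'
from h import *
c=snap('wrist'); d=c['depth'];v,u=np.nonzero(d>0);P=pts(c,np.c_[u,v])
k=(np.hypot(P[:,0]-.584,P[:,1]-.058)<.048);print(k.sum(),np.histogram(P[k,2]*1000,bins=[44,53,57,61,70,120])[0])
hi=k&(P[:,2]>.0545)&(P[:,2]<.07);im=np.zeros(d.shape,np.uint8);im[v[hi],u[hi]]=1
n,l,s,ce=cv2.connectedComponentsWithStats(im)
r=K(c)*.014/d[im>0].mean() if hi.any() else 0;print('ball px',r,'area',np.pi*r*r/4)
print([(tuple(ce[i].round(0)),int(s[i,4])) for i in range(1,n) if s[i,4]>15])
print('bowl px',proj(c,[.584,.058,.05]))
# rim points -> centre
rim=(P[:,2]>.108)&(P[:,2]<.12)&(np.hypot(P[:,0]-.584,P[:,1]-.058)<.08);print('rim box',P[rim].min(0).round(4),P[rim].max(0).round(4))
E
python3 bowl.py
python3 - <<'E'
from h import *
c=ld('side');d=c['depth'];v,u=np.nonzero(d>0);P=pts(c,np.c_[u,v])
k=(abs(P[:,0]-.4815)<.14)&(abs(P[:,1]-.3226)<.14)&(P[:,2]>.11)&(P[:,2]<.2);Q=P[k]
g,n=np.unique((Q*50).round().astype(int)*20,axis=0,return_counts=True)
print([(x.tolist(),int(m)) for x,m in zip(g,n) if m>5])
E
```

```text
time: 17.18
position: [0.5158, 0.0369, 0.2563]
tool_rot: [0.993, -0.115, -0.002, -0.0]
ft_force: [0.4, -1.0, 0.4]
grip_width: 0.0523
grip_force: 0.0
61019 [8197  287  359 1331  977]
ball px 16.80655127175804 area 221.843695334631
[((np.float64(252.0), np.float64(175.0)), 1618), ((np.float64(315.0), np.float64(143.0)), 211)]
bowl px [[265.05017442 141.34295582]]
rim box [ 0.5259 -0.0089  0.108 ] [0.653  0.1186 0.1185]
[([440, 460, 120], 11), ([480, 320, 120], 43)]
```

Run:
```python
from h import *
c=ld('wrist'); d=c['depth'];v,u=np.nonzero(d>0);P=pts(c,np.c_[u,v])
for t in(.0605,.062,.063):
    hi=(np.hypot(P[:,0]-.584,P[:,1]-.058)<.05)&(P[:,2]>t)&(P[:,2]<.068)
    im=np.zeros(d.shape,np.uint8);im[v[hi],u[hi]]=1;im=cv2.morphologyEx(im,cv2.MORPH_OPEN,np.ones((3,3),np.uint8))
    n,l,s,ce=cv2.connectedComponentsWithStats(im);print(t,[(ce[i].round().astype(int).tolist(),int(s[i,4])) for i in range(1,n) if s[i,4]>8])
g=cv2.cvtColor(c['color'],cv2.COLOR_BGR2GRAY)[110:200,200:335];g=cv2.resize(g,None,fx=4,fy=4,interpolation=cv2.INTER_CUBIC)
h=cv2.HoughCircles(g,cv2.HOUGH_GRADIENT,1,40,param1=80,param2=16,minRadius=26,maxRadius=42)
print(h[0]/4+[200,110,0] if h is not None else 0)
```

```text
0.0605 [([217, 162], 302), ([315, 143], 186), ([243, 174], 181), ([283, 177], 179), ([264, 176], 164), ([292, 190], 9), ([282, 194], 24), ([256, 195], 12), ([263, 195], 26), ([270, 196], 12)]
0.062 [([205, 140], 93), ([315, 143], 129), ([210, 158], 12), ([212, 164], 9), ([216, 170], 16), ([242, 174], 134), ([264, 177], 126), ([283, 177], 133), ([230, 182], 14), ([236, 187], 9), ([241, 190], 9), ([256, 195], 12), ([265, 196], 9), ([270, 196], 12)]
0.063 [([204, 130], 18), ([204, 138], 12), ([314, 143], 62), ([212, 164], 9), ([242, 174], 91), ([217, 171], 9), ([264, 177], 71), ([284, 177], 84), ([270, 196], 12)]
[[251.875      184.125        8.42500019]
 [244.125      172.875        9.52499962]
 [313.375      143.625        8.22500038]]
```

Run:
```python
from h import *
c=ld('wrist'); d=c['depth'];v,u=np.nonzero(d>0);P=pts(c,np.c_[u,v])
Q=P[(np.hypot(P[:,0]-.5895,P[:,1]-.055)<.062)&(P[:,2]<.125)]
i=((Q[:,:2]-[.5895,.055])/.003).round().astype(int)+21
Z=np.zeros((43,43))
for (a,b),z in zip(i,Q[:,2]): Z[a,b]=max(Z[a,b],z*1000)
for r in Z[::-1]: print(''.join(' ' if z==0 else '.' if z<54 else str(int(min(9,(z-54)//3.5))) for z in r[::-1]))
```

```text
9999                   
              999999999999999              
            9999999999999999999            
          99999999999999999999999          
         9999999998776787999999999         
        9999999754221112234799999999       
      99999996431........00235999999       
      999997531.............024799999      
     99999742.................02699999     
    99999841....................2599999    
   99999741......................3599999   
   9999840........................379999   
  9999962..........................599999  
  999973...........................149999  
 9999951............................27999  
 999982.............................259999 
 999972..............................48999 
 999951..............................27999 
 99993...............................17999 
999983...............................159999
999983...............................059999
999983...............................049999
 99983...............................049999
999994...............................05999 
 99995...........................222.15999 
 99994..........................2322127999 
 999961........................12333248999 
 999983.........................2333259999 
  999951..1222..................232227999  
  999963..23322..................11169999  
  9999962.23333..222...............389999  
   999994023334323322.122.........169999   
   99999730244543333223322.......3599999   
    9999974045554334543332......2589999    
     999998445554255554332....03599999     
      99999954554456654322...14799999      
       9999996440.555542..0135899999       
        999999975345554122368999999        
         9999999997766667799999999         
          9999999999999999999999           
            9999999999999999999            
              99999999999999               
                   99999
```

The bowl height map shows one lone ball and a cluster of five by the near wall, two of them resting higher, so all six are in. On to the punch.

```bash
python3 -m pendant '[{"jaw":0.6,"linear":[-0.5,-1.5,0],"twist":0},{"jaw":0.6,"linear":[-1.2,-3.2,0],"twist":0},{"jaw":0.6,"linear":[-1.2,-3.2,0],"twist":0},{"jaw":0.6,"linear":[-1.2,-3.2,0],"twist":0},{"jaw":0.6,"linear":[-1.2,-3.2,0],"twist":0},{"jaw":0.6,"linear":[-1.2,-3.2,0.5],"twist":0},{"jaw":0.6,"linear":[-1.2,-3.2,1],"twist":0},{"jaw":0.6,"linear":[-1.2,-3.2,1.5],"twist":0},{"jaw":0.6,"linear":[-0.7,-2.2,1.5],"twist":0},{"jaw":0.6,"linear":[-0.3,-0.9,1],"twist":0},{"jaw":0.6,"linear":[0,0,0],"twist":0},{"jaw":0.6,"linear":[0,0,0],"twist":0}]'
python3 - <<'E'
from h import *
c=snap('wrist'); d=c['depth'];v,u=np.nonzero(d>0);P=pts(c,np.c_[u,v])
k=(np.hypot(P[:,0]-.4815,P[:,1]-.3226)<.03)&(P[:,2]>.112)&(P[:,2]<.119)
k2=(np.hypot(P[:,0]-.4815,P[:,1]-.3226)<.06)&(abs(P[:,2]-.05)<.004)
q=P[k];t=q.mean(0);print(k.sum(),t,q.min(0),q.max(0),'stand',P[k2].min(0),P[k2].max(0))
print(tool([t[0],t[1],.093]),robot.get_obs()['q'])
E
```

```text
time: 18.23
position: [0.4846, 0.3184, 0.2016]
tool_rot: [0.993, -0.118, -0.001, 0.001]
ft_force: [0.3, 0.2, 0.7]
grip_width: 0.0522
grip_force: 0.0
354 [0.48297205 0.32182754 0.11596457] [0.47650647 0.31567433 0.11205913] [0.4888209  0.32815345 0.11870123] stand [0.44753564 0.28767223 0.04637621] [0.51678831 0.35649743 0.05385565]
[-0.29168218 -0.31126946 10.943285  ] [ 3.88591698e-01  5.12930070e-01  1.58490406e+00 -1.13049329e-03
  1.04442626e+00  2.19664754e+00]
```

```bash
python3 -m pendant '[{"jaw":0.6,"linear":[-0.25,-0.3,0],"twist":0},{"jaw":0.6,"linear":[0,0,2.5],"twist":0},{"jaw":0.6,"linear":[0,0,3],"twist":0},{"jaw":0.6,"linear":[0,0,3],"twist":0},{"jaw":0.6,"linear":[0,0,1.8],"twist":0},{"jaw":0.6,"linear":[0,0,0.6],"twist":0},{"jaw":0.6,"linear":[0,0,0],"twist":0},{"jaw":0,"linear":[0,0,0],"twist":0},{"jaw":0,"linear":[0,0,0],"twist":0},{"jaw":0,"linear":[0,0,0],"twist":0},{"jaw":0,"linear":[0,0,0],"twist":0},{"jaw":0,"linear":[0,0,0],"twist":0}]' 50
python3 -m pendant '[{"jaw":0,"linear":[0,0,0],"twist":0},{"jaw":0,"linear":[0,0,0],"twist":0},{"jaw":0,"linear":[0,0,0],"twist":0},{"jaw":0,"linear":[0,0,0],"twist":0},{"jaw":0,"linear":[0,0,0],"twist":0},{"jaw":0,"linear":[0,0,0],"twist":0},{"jaw":0,"linear":[0,0,0],"twist":0},{"jaw":0,"linear":[0,0,0],"twist":0}]'
```

```text
time: 19.28
position: [0.483, 0.3238, 0.0946]
tool_rot: [0.993, -0.117, 0.001, -0.0]
ft_force: [0.7, -0.0, -0.0]
grip_width: 0.0266
grip_force: 0.0
time: 19.95
position: [0.4826, 0.3235, 0.0938]
tool_rot: [0.993, -0.117, 0.0, -0.0]
ft_force: [0.0, -0.1, 4.1]
grip_width: 0.0118
grip_force: 50.0
```

```bash
python3 -m pendant '[{"jaw":0,"linear":[0,0,-0.6],"twist":0},{"jaw":0,"linear":[0,0,-1.2],"twist":0},{"jaw":0,"linear":[0,0,-1.8],"twist":0},{"jaw":0,"linear":[0,0,-2.2],"twist":0},{"jaw":0,"linear":[0,0,-2.5],"twist":0},{"jaw":0,"linear":[0,0,-2.5],"twist":0},{"jaw":0,"linear":[0,0,-2.5],"twist":0},{"jaw":0,"linear":[0,0,-1.8],"twist":0},{"jaw":0,"linear":[0,0,-1],"twist":0},{"jaw":0,"linear":[0.5,1,0],"twist":0},{"jaw":0,"linear":[1,2.2,0],"twist":0},{"jaw":0,"linear":[1.3,3,0],"twist":0}]'
python3 -m pendant '[{"jaw":0,"linear":[1.5,3.3,0],"twist":0},{"jaw":0,"linear":[1.5,3.3,0],"twist":0},{"jaw":0,"linear":[1.5,3.3,0],"twist":0},{"jaw":0,"linear":[1.5,3.3,0],"twist":0},{"jaw":0,"linear":[1.5,3.3,0],"twist":0},{"jaw":0,"linear":[1.5,3.3,0],"twist":0},{"jaw":0,"linear":[1.5,3.3,0],"twist":0},{"jaw":0,"linear":[1.5,3.3,0],"twist":0},{"jaw":0,"linear":[1.2,2.8,0],"twist":0},{"jaw":0,"linear":[0.8,1.6,0],"twist":0},{"jaw":0,"linear":[0,0,0],"twist":0},{"jaw":0,"linear":[0,0,0],"twist":0}]'
cat > hole.py <<'E'
from h import *
np.set_printoptions(precision=4,suppress=True)
H0=np.array([.562,-.082])
for n in('wrist','side'):
    c=snap(n); d=c['depth'];v,u=np.nonzero(d>0);P=pts(c,np.c_[u,v])
    k=(abs(P[:,2]-.075)<.004)&(np.hypot(*(P[:,:2]-H0).T)<.05)
    im=np.zeros(d.shape,np.uint8);im[v[k],u[k]]=255
    im=cv2.morphologyEx(im,cv2.MORPH_CLOSE,np.ones((3,3),np.uint8)) if n=='wrist' else im
    cn,hi=cv2.findContours(im,cv2.RETR_CCOMP,cv2.CHAIN_APPROX_NONE)
    cen=P[k].mean(0) if k.any() else None
    if k.sum()>50:
        q=P[k][:,:2].astype(np.float32);r=cv2.minAreaRect(q*1000);print(n,k.sum(),'block rect mm',r)
    for i,x in enumerate(cn):
        if hi[0][i][3]>=0 and cv2.contourArea(x)>10:
            m=cv2.moments(x);p=[m['m10']/m['m00'],m['m01']/m['m00']];print(' hole',p,m['m00'],pts(c,p,.075))
    o=robot.get_obs();rr=R.from_quat(o['tool_rot'])
    Q=rr.inv().apply(P-o['position']);kk=(np.hypot(Q[:,0],Q[:,1])<.02)&(Q[:,2]>.019)&(Q[:,2]<.11)
    q=Q[kk]*1000;
    for z0 in range(20,100,10):
        s=q[(q[:,2]>=z0)&(q[:,2]<z0+10)]
        if len(s)>4: print('  punch',z0,len(s),s.mean(0).round(1),s.min(0).round(1),s.max(0).round(1))
print(o['position'],o['ft_force'])
E
python3 hole.py
```

```text
time: 20.95
position: [0.4943, 0.2566, 0.2532]
tool_rot: [0.993, -0.116, -0.001, 0.0]
ft_force: [0.5, -0.2, -0.7]
grip_width: 0.0118
grip_force: 50.0
time: 21.95
position: [0.5584, -0.0766, 0.2527]
tool_rot: [0.993, -0.119, -0.002, -0.001]
ft_force: [-0.5, -0.2, -0.8]
grip_width: 0.012
grip_force: 50.0
wrist 5183 block rect mm ((562.2401123046875, -86.21144104003906), (60.164695739746094, 60.423095703125), 79.16321563720703)
 hole [317.8340611353712, 211.1244541484716] 229.0 [[ 0.5627 -0.0863  0.075 ]]
  punch 20 202 [ 5.9  1.1 24.7] [ 1.8 -5.2 20. ] [ 7.5  7.1 30. ]
  punch 30 171 [ 5.8  0.9 34.9] [ 1.7 -5.4 30. ] [ 7.5  7.1 39.9]
  punch 40 22 [ 5.6  0.5 40.9] [ 2.  -5.1 40. ] [ 7.1  6.7 42.1]
  punch 50 47 [ 3.1  1.  56.3] [ 0.7 -1.8 51.9] [ 3.7  4.  60. ]
  punch 60 51 [ 2.9  1.2 64.9] [ 0.2 -1.9 60.2] [ 3.6  4.1 69.7]
  punch 70 51 [ 2.9  1.1 74.9] [ 1.5 -1.5 70.5] [ 3.7  3.7 79.7]
  punch 80 32 [ 2.9  1.2 83.6] [ 1.6 -1.6 80.3] [ 3.7  3.8 87.9]
side 535 block rect mm ((560.6297607421875, -84.47622680664062), (62.890586853027344, 62.3745231628418), 79.6658706665039)
 hole [347.47878787878784, 219.3090909090909] 27.5 [[ 0.5601 -0.0828  0.075 ]]
  punch 20 5 [-6.9  1.1 26.2] [-7.6 -2.4 21.2] [-6.5  3.3 29.7]
  punch 30 19 [-3.5 -3.7 35.4] [-7.8 -6.7 30.4] [ 2.8  1.3 40. ]
  punch 40 8 [-4.4 -3.8 42.8] [-7.3 -6.5 40.7] [ 0.3  0.6 49.1]
  punch 50 9 [-1.5 -1.4 55.8] [-4.  -2.5 50.5] [ 1.3  0.3 59.6]
  punch 60 9 [-2.6 -2.  64.4] [-4.9 -3.  60.7] [ 0.2 -0.7 69. ]
  punch 70 8 [-2.2 -1.3 74.6] [-4.2 -3.5 70.4] [-0.2  0.7 79.6]
  punch 80 9 [-2.7 -0.9 84.9] [-4.6 -2.9 80.8] [-0.6  1.1 88.6]
[ 0.5583 -0.0747  0.2533] [-0.8178 -0.2287 -0.5164]
```

```bash
python3 -m pendant '[{"jaw":0,"linear":[0.6,0.9,0],"twist":0},{"jaw":0,"linear":[0,0,2],"twist":0},{"jaw":0,"linear":[0,0,2],"twist":0},{"jaw":0,"linear":[0,0,2],"twist":0},{"jaw":0,"linear":[0,0,1.2],"twist":0},{"jaw":0,"linear":[0,0,0.5],"twist":0},{"jaw":0,"linear":[0,0,0],"twist":0},{"jaw":0,"linear":[0,0,0],"twist":0}]'; python3 hole.py
```

```text
time: 22.72
position: [0.5638, -0.0854, 0.1779]
tool_rot: [0.993, -0.117, 0.0, 0.0]
ft_force: [0.2, -0.1, -0.9]
grip_width: 0.012
grip_force: 50.0
wrist 6868 block rect mm ((562.6721801757812, -86.21229553222656), (60.18882369995117, 60.02210998535156), 78.92174530029297)
  punch 20 193 [ 5.  -0.3 24.6] [ 0.8 -6.5 20.1] [ 6.7  5.9 29.9]
  punch 30 174 [ 4.8 -0.3 34.6] [ 0.3 -6.7 30.1] [ 6.4  5.8 39.9]
  punch 40 30 [ 4.9 -0.4 40.8] [ 1.  -6.3 40. ] [ 6.4  5.4 42.6]
  punch 50 42 [ 2.1 -0.2 56.5] [-0.2 -3.1 52.4] [ 2.8  2.7 59.8]
  punch 60 56 [ 2.  -0.1 64.8] [-0.8 -2.7 60.2] [ 3.   2.8 70. ]
  punch 70 48 [ 2.  -0.2 74.8] [ 0.7 -2.8 70.2] [ 2.9  2.4 79.8]
  punch 80 35 [ 1.8 -0.1 83.7] [ 0.6 -2.9 80. ] [ 2.8  2.5 87.8]
side 495 block rect mm ((560.9093017578125, -84.92218017578125), (62.56338882446289, 61.1889533996582), 79.50444030761719)
 hole [347.70303030303023, 219.33333333333331] 27.5 [[ 0.5596 -0.083   0.075 ]]
  punch 30 14 [-4.3 -5.  36.3] [-7.5 -8.3 31.6] [ 0.6 -0.7 39.8]
  punch 40 6 [-4.8 -2.1 43.4] [-8.5 -4.1 40.7] [ 3.9  0.9 46. ]
  punch 50 6 [-3.2 -3.  54.5] [-4.8 -4.8 51.2] [-1.5 -2.1 56.7]
  punch 60 5 [-3.1 -2.6 65.2] [-5.1 -3.1 62.5] [-2.1 -1.4 69.9]
  punch 70 9 [-3.4 -2.9 74.2] [-5.9 -4.4 70.4] [ 1.  -1.  78.4]
  punch 80 7 [-1.9 -2.8 84.7] [-4.2 -4.1 81. ] [ 1.3 -0.4 88.5]
[ 0.5642 -0.0857  0.1786] [-0.5802 -0.0171 -0.3603]
```

```bash
python3 -m pendant '[{"jaw":0,"linear":[-0.1,0.1,0],"twist":0},{"jaw":0,"linear":[0,0,0],"twist":0},{"jaw":0,"linear":[0,0,0.6],"twist":0},{"jaw":0,"linear":[0,0,0.6],"twist":0},{"jaw":0,"linear":[0,0,0.6],"twist":0},{"jaw":0,"linear":[0,0,0.6],"twist":0},{"jaw":0,"linear":[0,0,0],"twist":0},{"jaw":0,"linear":[0,0,0],"twist":0}]'
python3 -m pendant '[{"jaw":0,"linear":[0,0,0.3],"twist":0},{"jaw":0,"linear":[0,0,0.3],"twist":0},{"jaw":0,"linear":[0,0,0],"twist":0},{"jaw":0,"linear":[0,0,0],"twist":0}]'
python3 -m pendant '[{"jaw":0,"linear":[0,0,0.2],"twist":0},{"jaw":0,"linear":[0,0,0.2],"twist":0},{"jaw":0,"linear":[0,0,0],"twist":0},{"jaw":0,"linear":[0,0,0],"twist":0}]'
```

```text
time: 23.48
position: [0.5617, -0.0862, 0.1527]
tool_rot: [0.993, -0.117, -0.001, -0.0]
ft_force: [-0.4, -0.6, -0.4]
grip_width: 0.012
grip_force: 50.0
time: 23.82
position: [0.5627, -0.0865, 0.148]
tool_rot: [0.993, -0.117, 0.001, 0.0]
ft_force: [-0.8, 1.0, 2.3]
grip_width: 0.0117
grip_force: 50.0
time: 24.15
position: [0.5626, -0.0865, 0.144]
tool_rot: [0.993, -0.117, 0.001, 0.0]
ft_force: [-0.0, -0.5, 5.0]
grip_width: 0.0118
grip_force: 50.0
```

Spring contact shows (2.3 N rising to 5.0 N). I'll press to the stop.

```bash
python3 -m pendant '[{"jaw":0,"linear":[0,0,0.15],"twist":0},{"jaw":0,"linear":[0,0,0.15],"twist":0},{"jaw":0,"linear":[0,0,0],"twist":0},{"jaw":0,"linear":[0,0,0],"twist":0},{"jaw":0,"linear":[0,0,0],"twist":0}]'
python3 -m pendant '[{"jaw":0,"linear":[0,0,0.1],"twist":0},{"jaw":0,"linear":[0,0,0],"twist":0},{"jaw":0,"linear":[0,0,0],"twist":0},{"jaw":0,"linear":[0,0,0],"twist":0},{"jaw":0,"linear":[0,0,0],"twist":0}]'
python3 - <<'E'
from h import *
print(robot.get_obs()['ft_force'],robot.get_obs()['moment'])
E
```

```text
time: 24.57
position: [0.5632, -0.0866, 0.1432]
tool_rot: [0.993, -0.117, 0.002, 0.0]
ft_force: [-2.3, 0.1, 16.3]
grip_width: 0.0119
grip_force: 50.0
time: 24.98
position: [0.5635, -0.0867, 0.143]
tool_rot: [0.993, -0.117, 0.002, 0.0]
ft_force: [-2.9, 0.9, 21.4]
grip_width: 0.0113
grip_force: 50.0
[-2.8830115   0.90910081 21.38672015] [0.32409731 0.76049826 0.02812944]
```

The travel stopped with the tip near 55 mm, the button's fully-in height, at about 21 N. Handing in.

```bash
python3 -c "
from rig import robot
print(robot.hand_in())"
```

```text
the job is handed in; nothing more can be done
None
```

Job handed in with no verdict returned: by my camera depth and force readings, all six balls are in the bowl, the empty cup stands upright on the bench, and the gripped punch holds the run button fully in at about 21 N.

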